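# Put the bonsai watering main back in service

### The job

Put the watering main back in service: first shut the drain cock fully, its lever right home against its stop, and only then open the butterfly valve to the halfway notch by squeezing its trigger against the lever and swinging it over. Let go and work the lever until the tooth has dropped right into that notch and the trigger is fully out, and leave the tray, the tree and the brush where they are.

Things in the scene. Friction and masses are not known exactly. Their poses are not given: they have to be found in the camera images.
- drain_lever (a joint): Drain cock lever angle, rad. 0 = shut, against its stop, the lever lying along the main pipe towards the pipe's -y end; pi/2 = open, against the other stop, the lever pointing square away from the main pipe, to the robot's side. Shutting turns it counter-clockwise seen from above. Stiff (0.6 N m, about 7 N at the grip); stays where it is left.
- drain_hinge (a point): On the vertical stem axis of the drain cock, at mid-height of the lever's sleeve (about 163 mm above the bench). Axes of the drain cock: x square to the main pipe and away from the robot, y along the main pipe, z up.
- drain_grip (a point): Middle of the black sleeve on the drain lever, 85 mm from the stem axis, at mid-thickness. The sleeve is 74 mm long (47 to 121 mm from the axis), 22 mm wide, 11 mm thick, and lies level. The lever's own -y axis points from the stem to its free end. The brass cock's top is 27 mm lower.
- main_lever (a joint): Butterfly valve lever angle, rad. 0 = shut, upright (across the pipe); pi/2 = open, level along the pipe towards its +y end. Stem friction 0.5 N m; stays put. The notch plate has wide slots at shut and open and three 12 mm notches between, nominally at 0.393, 0.785 (halfway) and 1.178, but it is clamped through slots and may sit up to 0.10 rad either way: find the notch by feel. Tooth play 0.024.
- main_trigger (a joint): Trigger angle, rad, about its pin near the hub. 0 = sprung out, tooth fully in a notch; about 0.10 = tooth resting on the plate between notches (not latched); above 0.12 the tooth is clear and the lever swings freely; 0.16 = squeezed to its stop. At the grip its spring takes about 5 N to start and 9 N to hold fully squeezed.
- main_hinge (a point): On the level stem axis of the butterfly valve (115 mm above the bench), in the upright plane in which main_grip moves. Axes of the pipework: x along the stem, away from the robot; y along the pipe; z up. The lever swings from z towards y.
- main_grip (a point): Hold for the main lever, 140 mm from the stem axis; turns with the lever: z from hub to free end (32 mm beyond), x along the stem away from the robot. Along x the black handle (30 mm wide) fills -14.5 to -0.5 mm and does not give; the steel trigger bar (20 mm wide) fills 25.5 to 33.5 mm when out, 6.5 to 14.5 mm squeezed. So 48 mm thick when out, 29 mm squeezed; this is the squeezed pair's middle.
- rig: The fixed pipework: grey 63 mm PVC pipe, 600 mm between elbows, axis 115 mm above the bench, on two stands; the butterfly valve, 90 mm from the middle towards +y, has 144 mm flanges centred on the pipe, and its lever's grip plane is 151.5 mm from the pipe axis. Origin on the bench under the pipe's middle; y along the pipe; stem and both levers on its -x side.
- tray: Yellow plastic tray on the bench under the drain spout, 150 x 210 x 32 mm, loose. Origin at the centre of its underside. Leave it.
- bonsai: Small tree in a terracotta pot, pot 140 mm across and 65 mm high, tree top about 205 mm above the bench, foliage within 80 mm of the axis, loose. Origin at the centre of its underside. Leave it.
- brush: Round bristle brush with wooden handle lying on the bench, 200 mm long, 66 mm thick, loose. Origin on the bench under its middle; x along its length. Leave it.

How it is judged (in metres and radians):
On the way, in this order (a step that is already met when the one before it is completed fails the run):
1. the drain cock is shut home while the butterfly valve is still shut (value of joint drain_lever below 0.05 rad and value of joint main_lever below 0.08 rad), for 0.2 s.
2. the butterfly valve stands at the halfway notch with its tooth in (value of joint main_lever between 0.645 and 0.925 rad and value of joint main_trigger below 0.04 rad), for 0.2 s.
At the end, for the whole second after the job is handed in: Drain lever within 0.05 rad of its shut stop; butterfly valve lever at the halfway notch (0.785 rad, within 0.14, as the plate is set), trigger sprung out (below 0.04 rad) with its tooth in; tray, tree and brush within 30 mm of where they were, the tree upright within 0.1 rad (all of step 2 and value of joint drain_lever below 0.05 rad and distance of each of tray, bonsai, brush from where it was at the start of the episode below 0.03 m and angle between bonsai's own z axis and vertical below 0.1 rad); the robot touches nothing.
It fails at once if the butterfly valve is opened while the drain cock is still open (value of joint main_lever above 0.15 rad and value of joint drain_lever above 0.1 rad).
It fails at once if the tree is knocked over (angle between bonsai's own z axis and vertical above 0.4 rad).
It also fails if it takes over 72 s, if anything falls off the work surface, if the arm or the gripper's body presses on something with over 40 N, if the wrist force passes 120 N, or if a joint passes its speed limit or range.

### The arm

A 6-joint arm with a two-finger parallel gripper is mounted at the origin on the work surface. World frame = base frame: x ahead of the robot, y to its left, z up, the work surface at z = 0. Lengths are in mm, angles in rad, forces in N, time in s.
With the tool pointing down it reaches from about 350 to 975 mm from the base axis. Payload 7.1 kg.
Tool frame: the origin (TCP) lies at the very end of the fingers, on their centre line; the grasp point (between the pads) lies robot.grip_depth behind it (robot.grip_depth is the distance from the TCP to the grasp point, in mm); z points along the fingers, y is the line along which they close (so a half turn about z gives the same grasp; the last joint's range is limited). The gripper opens to 88 mm and grips with 3 to 60 N. Pads are 20 mm wide; open, the fingers measure 115 mm over their backs; the gripper's body (75 mm by 178 mm) begins 61 mm behind the grasp point.
Start: joints at [1.29, 0.423, 1.63, -0, 1.089, -0.019], TCP at [161.731, 603.695, 222.675] pointing down, gripper open.
Joint ranges: [-3, 3], [-0.9, 2.11], [0.09, 2.58], [-1.31, 4.45], [0.11, 2.69], [-2.54, 2.54]. Speed limits (rad/s): [2.39, 2.39, 3.01, 3.14, 3.14, 3.14].

### API

Orientations are given as a 3x3 rotation matrix whose columns are the frame's x, y, z axes.
In Python, from plant import robot gives the robot as it stands.
- The arm moves only by the tool arm_command, never from a script. Its argument "deltas" is a list that holds one entry, the list of rows, each a list of 7 numbers: the shift along the tool's x, y, z in mm, then the turn, a rotation vector about the tool's x, y, z in rad, then the closure, from -1 (fully open) to 1 (shut). A call has 1 to 10 rows; each row is the pose to reach, as a shift and turn from the pose commanded when the call began, along the tool's axes at that moment; what a row does not reach only later rows make up. A row lasts 1/8 s, in which the tool goes at most 62.5 mm and 10.7 degrees, less where a joint would pass 70% of its speed; a pose out of reach is approached as far as the arm can. A call with a gripper value outside its range is refused whole. The fingers move at their own pace and stop on an object; the grip force is fixed at half the most. Time passes only in rows, so rows that repeat a pose let the fingers close. It gives the time, the measured TCP pose, the force, the opening and the grip force at its end, in the units of the state.
- robot.read_state(): the state, without advancing time (a new reading comes with each control period).
- robot.get_image(name): name is "scene" or "top" or "wrist"; returns a dict with "image" (480x640x3 uint8, red, green, blue), "z_map" (480x640 float32, mm along the optical axis (not along the pixel's ray), 0 where there is no reading), "fx", "fy", "cx", "cy" (pixels), "position" and "orientation" of the camera in the world; the wrist camera has in their place "tool_from_camera" (4x4, takes a point from camera to tool coordinates, whose origin is the TCP and whose axes are the flange's). Camera axes: x right, y down, z forward; pixel columns grow to the right and rows downward; lengths in mm; the calibration is good to about 2 mm. A picture is of the moment at which its call begins: read the wrist's pose just before it.
- robot.hand_in(): hands the job in; it is judged then, once.
Trained networks look in the newest picture that a camera, given by its name, has taken for a name from the list of things; names that differ only in an ending like _2 or _b are one class to them, and where a whole thing is asked for, a point or a joint stands for the part that bears it (a point fixed in the world has none). Each returns a list of dicts, best first, with "score" (0 to 1); they miss things now and then, are a little off and sometimes report something else, mostly with a low value. They report only what shows in the picture. A call takes as long as a camera call.
- robot.recognise(camera, label): "bbox" ([left, top, width, height] in pixels, round what is visible of it).
- robot.silhouettes(camera, label): "region" (480x640 bool, what is visible of it) and "bbox" ([left, top, width, height] in pixels, round what is visible of it).
The state is a dict: "time": time; "joint_positions": joint angles; "joint_velocities": joint speeds; "joint_torque": joint torques, N m; "tool_pos": TCP position; "tool_rot": TCP orientation; "force": force on the tool from outside, world axes, zero at the start; "torque": the same for the moment, N m; "grip_width": finger opening in mm; "finger_force": force on a finger pad.
Only numpy, scipy, OpenCV 4.12 (cv2) and the standard library are available. Lean on these libraries where they do the work, as an engineer would, in place of code of your own. Each camera call takes 0.05 s, during which the arm holds its last target. There are 200 camera calls.

## Working session

There is one attempt and no reset: what is moved stays moved. The work goes in short steps, Python scripts to look and compute and a tool call to move; the robot and the scene stay as the last step left them, time stands still between calls to the robot, and variables do not carry over. Pictures are saved under pics/ and viewed, at most 10 in all, crops included, and the job is handed in when it is done.

Besides the shell and the picture viewer there is one more tool, called after ">>>" as name(argument=value, ...), one argument or row to a line, values as JSON. arm_command: Moves the arm, as the interface text tells. Its arguments: {"type":"object","properties":{"deltas":{"type":"array"}},"required":["deltas"]}

```bash
ls; mkdir -p pics; python3 - <<'E'
from plant import robot
import cv2,numpy as np
s=robot.read_state()
for k in s: print(k,np.round(s[k],3).tolist())
print(robot.grip_depth)
ims=[]
for c in("scene","top"):
    d=robot.get_image(c); ims.append(d["image"][:,:,::-1])
    np.savez(f"{c}.npz",**d)
    print(c,d["fx"],d["cx"],d["cy"],np.round(d["position"]),np.round(d["orientation"],3).tolist())
    cv2.imwrite(f"pics/{c}.png",ims[-1])
    for l in("rig","drain_lever","main_lever","main_trigger","tray","bonsai","brush"):
        r=robot.recognise(c,l); print(l,[(np.round(x["bbox"]).tolist(),round(float(x["score"]),2)) for x in r[:2]])
print(robot.read_state()["time"])
E
```

```text
pics
time 0.0
joint_positions [1.29, 0.424, 1.631, 0.0, 1.089, -0.019]
joint_velocities [0.001, -0.001, -0.001, -0.0, -0.002, 0.001]
joint_torque [0.0, -54.461, -27.367, 0.064, 0.023, -0.0]
tool_pos [161.578, 603.186, 221.9]
tool_rot [[-0.966, 0.259, -0.0], [0.259, 0.966, -0.001], [0.0, -0.002, -1.0]]
force [0.077, 0.733, 0.287]
torque [-0.014, 0.021, 0.003]
finger_force 0.0
grip_width 87.892
18.700000000000003
scene 458.39486342060496 320.76055880873963 238.40927236220557 [1138. -351.  724.] [[0.537, 0.526, -0.659], [0.844, -0.325, 0.427], [0.01, -0.786, -0.618]]
rig [([189.0, 169.0, 289.0, 305.0], 0.85)]
drain_lever [([231.0, 250.0, 50.0, 48.0], 0.86)]
main_lever [([326.0, 169.0, 35.0, 83.0], 0.66)]
main_trigger [([346.0, 182.0, 14.0, 50.0], 0.67)]
tray [([200.0, 276.0, 118.0, 86.0], 0.76)]
bonsai [([85.0, 251.0, 81.0, 104.0], 0.6), ([349.0, 181.0, 11.0, 52.0], 0.39)]
brush [([357.0, 199.0, 71.0, 25.0], 0.59)]
top 564.4528659527977 317.3986636972708 244.49973843998677 [ 320.   -3. 1209.] [[0.132, -0.97, 0.206], [-0.991, -0.13, 0.02], [0.007, -0.207, -0.978]]
rig [([154.0, 144.0, 336.0, 116.0], 0.73), ([384.0, 218.0, 14.0, 63.0], 0.44)]
drain_lever [([384.0, 212.0, 15.0, 68.0], 0.89)]
main_lever [([264.0, 214.0, 29.0, 48.0], 0.56)]
main_trigger [([267.0, 215.0, 16.0, 27.0], 0.76)]
tray [([328.0, 223.0, 100.0, 76.0], 0.57)]
bonsai [([449.0, 285.0, 77.0, 84.0], 0.83)]
brush [([113.0, 266.0, 76.0, 75.0], 0.63)]
0.8
```

View pics/scene.png

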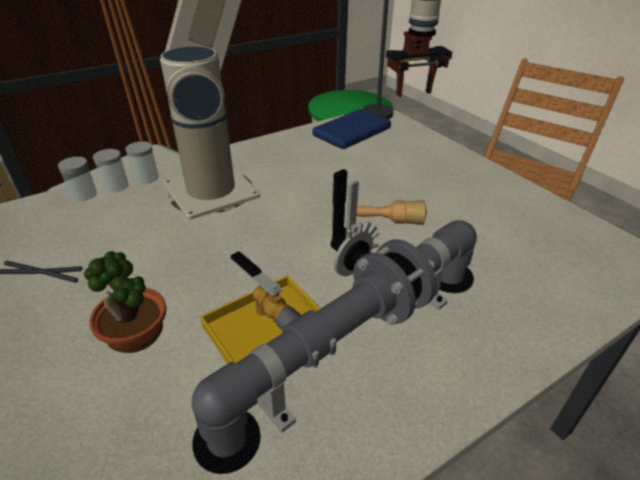

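View pics/top.png

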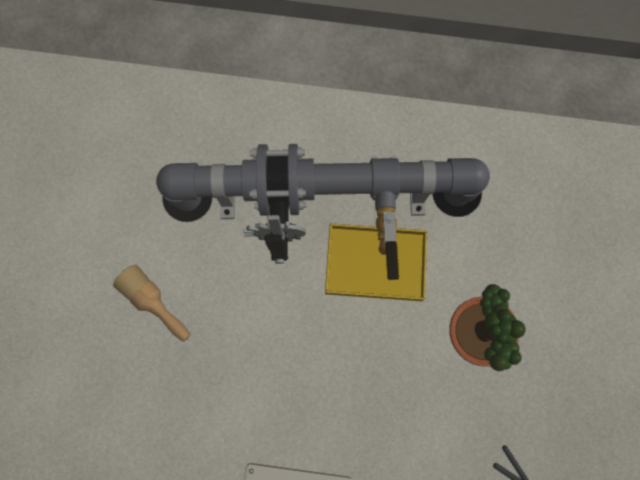

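The pictures show the pipe across the bench, the drain lever open towards the robot (top ~(391,250)), the main lever upright (top ~(280,240)), the tray below the drain, the tree to the right and the brush to the left.

```bash
cat > h.py <<'E'
import numpy as np
from plant import robot
def cloud(d,pose=None):
    z=d["z_map"].astype(float); v,u=np.mgrid[:480,:640]
    p=np.stack([(u-d["cx"])/d["fx"]*z,(v-d["cy"])/d["fy"]*z,z],-1)
    if pose is None: w=p@np.array(d["orientation"]).T+np.array(d["position"])
    else: w=p@pose[:3,:3].T+pose[:3,3]
    w[z==0]=np.nan
    return w
E
python3 - <<'E'
import numpy as np
from h import *
import cv2
T=dict(np.load("top.npz")); S=dict(np.load("scene.npz"))
ct=cloud(T); cs=cloud(S)
# pipe ridge from top
for n,c,box in(("top",ct,(310,140,410,210)),("topfull",ct,(160,140,490,210))):
    m=np.zeros((480,640),bool); m[box[1]:box[3],box[0]:box[2]]=1
    p=c[m]; p=p[(p[:,2]>125)&(p[:,2]<152)]
    a=np.polyfit(p[:,1],p[:,0],1); print(n,len(p),a,"yrange",np.nanpercentile(p[:,1],[0,1,99,100]),"zmax",np.percentile(p[:,2],98))
# circle fit for pipe in both cams: select points r in plane, lstsq axis x=a+b*y, z=h, r=31.5
from scipy.optimize import least_squares
for n,c in(("top",ct),("scene",cs)):
    p=c.reshape(-1,3); p=p[~np.isnan(p[:,0])]
    x0=[560,0.0,115]
    b=np.polyfit(ct[150:205,320:365].reshape(-1,3)[:,1],ct[150:205,320:365].reshape(-1,3)[:,0],1) if 0 else a
    d=np.hypot((p[:,0]-np.polyval(a,p[:,1])),p[:,2]-115)
    q=p[(abs(d-31.5)<8)&(p[:,2]>105)&(abs(p[:,1]-a[0]*0)<150)]
    # keep bare pipe mid: y between -40..60
    f=lambda t:np.hypot((q[:,0]-t[0]-t[1]*q[:,1])/np.hypot(1,t[1]),q[:,2]-t[2])-31.5
    r=least_squares(f,[a[1],a[0],115],loss="soft_l1"); print(n,len(q),r.x,np.std(r.fun))
for l in("drain_lever","main_lever","main_trigger","tray","bonsai","brush"):
  for cam,c,d in(("top",ct,T),("scene",cs,S)):
    robot.get_image(cam); r=robot.silhouettes(cam,l)
    if not r: print(l,cam,None); continue
    m=r[0]["region"]; p=c[m]; p=p[~np.isnan(p[:,0])]
    g=d["image"][m].mean(1)
    print(l,cam,round(r[0]["score"],2),len(p),np.round(np.median(p,0)),"lo",np.round(np.percentile(p,3,axis=0)),"hi",np.round(np.percentile(p,97,axis=0)))
    if "lever" in l:
        k=(d["image"].max(2)<55)&m; p=c[k]; p=p[~np.isnan(p[:,0])]
        p=p[abs(p[:,2]-np.median(p[:,2]))<(12 if "drain" in l else 200)]
        print("  black",len(p),np.round(p.mean(0),1),np.round(np.percentile(p,2,axis=0)),np.round(np.percentile(p,98,axis=0)))
        if "drain" in l: print("  dir",np.round(np.linalg.svd(p-p.mean(0),full_matrices=False)[2][0],3))
E
```

```text
top 2910 [-5.22358755e-02  6.84532260e+02] yrange [-147.87478006 -142.04823143   47.53333621   56.55234537] zmax 151.29011165749142
topfull 8088 [-1.52627777e-01  6.80237792e+02] yrange [-305.90355414 -291.97527934  338.94570809  349.9292771 ] zmax 151.55646501964623
top 2384 [ 6.85544149e+02 -1.40794516e-01  1.16926523e+02] 3.8983175041725775
scene 2039 [ 6.87086132e+02 -1.48894927e-01  1.16342336e+02] 3.5960656981525547
drain_lever top 0.61 800 [ 555. -119.  168.] lo [ 496. -135.  159.] hi [ 617. -102.  173.]
  black 365 [ 528.4 -123.   169.9] [ 495. -135.  165.] [ 561. -111.  174.]
  dir [-0.984 -0.178  0.011]
drain_lever scene 0.87 706 [ 564. -118.  166.] lo [ 496. -135.  158.] hi [622. -99. 170.]
  black 313 [ 535.3 -123.3  167.9] [ 499. -136.  164.] [ 566. -110.  171.]
  dir [ 0.984  0.178 -0.015]
main_lever top 0.76 814 [517.  91. 224.] lo [507.  77. 116.] hi [557. 106. 288.]
  black 448 [516.6  88.8 221.5] [508.  77. 121.] [555. 106. 289.]
main_lever scene 0.7 1537 [523.  91. 213.] lo [349.  78.   2.] hi [560. 250. 284.]
  black 917 [523.7  89.2 205.6] [516.  78. 119.] [548. 106. 286.]
main_trigger top 0.66 253 [550.  95. 240.] lo [547.  87. 142.] hi [562. 106. 283.]
main_trigger scene 0.72 487 [557.  96. 226.] lo [551.  88. 172.] hi [566. 108. 280.]
tray top 0.61 6370 [545. -99.   7.] lo [ 476. -208.    2.] hi [623.  -8.  35.]
tray scene None
bonsai top None
bonsai scene 0.93 5558 [ 450. -337.   64.] lo [ 389. -391.   17.] hi [ 504. -278.  198.]
brush top 0.89 1926 [410. 358.  50.] lo [343. 269.  31.] hi [461. 414.  64.]
brush scene 0.56 1202 [425. 354.  40.] lo [353. 277.   1.] hi [469. 405.  63.]
```

```bash
cat >> h.py <<'E'
from scipy.spatial.transform import Rotation as Ro
TH=0.155
def rig(th=TH): return np.array([[np.cos(th),-np.sin(th),0],[np.sin(th),np.cos(th),0],[0,0,1.]])
def down(yaw): # tool pointing down, tool y = (-sin yaw, cos yaw)
    c,s=np.cos(yaw),np.sin(yaw); return np.array([[-c,-s,0],[-s,c,0],[0,0,-1.]])
def delta(P,R,st=None):
    st=st or robot.read_state(); A=np.array(st["tool_rot"]); return np.r_[np.round(A.T@(np.array(P)-np.array(st["tool_pos"])),1),np.round(Ro.from_matrix(A.T@np.array(R)).as_rotvec(),3)].tolist()
E
python3 - <<'E'
from h import *
print(delta([345,250,400],down(-1.6))); print(delta([520,-100,330],down(0.155-np.pi)))
E
```

```text
[-268.6, -294.2, -177.3, -0.0, 0.0, 1.338]
[-528.2, -587.0, -107.3, -0.0, 0.0, 2.725]
```

>>> arm_command(
  deltas=[
    [[-40,-40,-100,0,0,0.18,-1],[-80,-90,-150,0,0,0.36,-1],[-115,-130,-177,0,0,0.54,-1],[-150,-170,-177,0,0,0.72,-1],[-190,-210,-177,0,0,0.9,-1],[-225,-250,-177,0,0,1.08,-1],[-268,-294,-177,0,0,1.25,-1],[-268,-294,-177,0,0,1.338,-1]],
  ],
)

```text
time: 3.0
tool_pos: [345.3, 248.0, 400.1]
tool_rot: [[0.035, 0.999, 0.001], [0.999, -0.035, 0.0], [0.0, 0.001, -1.0]]
force: [-0.1, 0.6, -0.6]
grip_width: 87.9
finger_force: 0.0
```

```bash
python3 - <<'E'
from h import *
s=robot.read_state(); print(s["tool_pos"],s["joint_positions"])
print(delta([520,-110,330],down(0.155-np.pi)))
E
```

```text
[345.2888458  247.96629487 400.14761355] [ 5.95071777e-01 -6.77113851e-02  1.82144299e+00 -3.77792875e-04
  1.38680398e+00  6.30273538e-01]
[-351.6, 187.1, 70.2, 0.001, -0.001, 1.381]
```

>>> arm_command(
  deltas=[
    [[-45,23,0,0,0,0.18,-1],[-90,47,0,0,0,0.36,-1],[-135,71,10,0,0,0.54,-1],[-180,95,20,0,0,0.72,-1],[-225,119,35,0,0,0.9,-1],[-270,143,50,0,0,1.08,-1],[-315,167,60,0,0,1.25,-1],[-352,187,70,0,0,1.381,-1],[-352,187,70,0,0,1.381,-1]],
  ],
)

```text
time: 4.12
tool_pos: [521.5, -109.0, 328.6]
tool_rot: [[0.988, 0.156, -0.002], [0.156, -0.988, 0.0], [-0.002, -0.0, -1.0]]
force: [-0.1, 0.2, -1.3]
grip_width: 87.6
finger_force: 0.0
```

```bash
python3 - <<'E'
from h import *
import cv2
s=robot.read_state(); print(s["time"],s["tool_pos"],s["joint_positions"])
d=robot.get_image("wrist")
P=np.eye(4);P[:3,:3]=s["tool_rot"];P[:3,3]=s["tool_pos"]
c=cloud(d,P@np.array(d["tool_from_camera"])); cv2.imwrite("pics/w1.png",d["image"][:,:,::-1]); np.savez("w1.npz",img=d["image"],c=c)
print(np.round(d["tool_from_camera"],3).tolist())
for l in("drain_lever","main_lever","main_trigger"):
    r=robot.silhouettes("wrist",l)
    if not r: print(l,None); continue
    m=r[0]["region"]; p=c[m];p=p[~np.isnan(p[:,0])]; print(l,r[0]["score"],r[0]["bbox"],np.round(np.median(p,0)))
    if l=="drain_lever":
        k=(d["image"].max(2)<60)&m;p=c[k];p=p[~np.isnan(p[:,0])];p=p[abs(p[:,2]-168)<10]
        (ctr,sz,an)=cv2.minAreaRect(p[:,:2].astype(np.float32)); print("black rect",ctr,sz,an,np.median(p[:,2]),len(p), np.linalg.svd(p-p.mean(0),full_matrices=False)[2][0],p.mean(0))
E
```

```text
4.125 [ 521.51507618 -108.98593705  328.58879612] [-2.28214660e-01  1.75872989e-01  1.72062624e+00 -2.49288615e-04
  1.24665381e+00  1.18553775e+00]
[[0.001, -0.967, -0.256, 68.395], [1.0, 0.002, -0.001, 0.88], [0.001, -0.256, 0.967, -162.545], [0.0, 0.0, 0.0, 1.0]]
drain_lever 0.88 [318.5, 108.3, 25.4, 153.8] [ 560. -117.  168.]
black rect (527.3860473632812, -122.27976989746094) (71.29127502441406, 20.367496490478516) 9.24168586730957 169.24713735271766 1832 [-0.98508428 -0.17206638  0.00145935] [ 528.49171176 -121.55476794  169.18078002]
main_lever 0.84 [0.0, 135.9, 133.7, 95.2] [526.  84. 179.]
main_trigger 0.9 [0.0, 130.6, 101.4, 31.8] [553.  90. 191.]
```

```bash
sed -i 's/^TH=.*/TH=0.165/' h.py; python3 - <<'E'
from h import *
print(delta([527.5,-122.2,148],down(TH-np.pi)))
E
```

```text
[3.9, 17.0, 182.0, -0.0, -0.0, -0.002]
```

>>> arm_command(
  deltas=[
    [[2,8,60,0,0,0,0],[4,17,110,0,0,0,0],[4,17,150,0,0,0,0],[4,17,181,0,0,0,0],[4,17,181,0,0,0,0],[4,17,181,0,0,0,0.4],[4,17,181,0,0,0,0.4],[4,17,181,0,0,0,0.4]],
  ],
)

```text
time: 5.32
tool_pos: [528.6, -123.2, 149.9]
tool_rot: [[0.987, 0.16, 0.002], [0.16, -0.987, -0.001], [0.002, 0.001, -1.0]]
force: [0.1, -0.4, -0.3]
grip_width: 26.4
finger_force: 0.0
```

```bash
python3 - <<'E'
from h import *
s=robot.read_state(); H=np.array([611.3,-108]); 
R0=np.array(s["tool_rot"]);print(s["tool_pos"],s["force"],s["grip_width"])
# lever angle phi from start; direction of lever
for ph in np.r_[np.arange(1,10)*0.175,1.60,1.62]:
    a=TH+np.pi+ph; r=85
    P=[H[0]+r*np.cos(a),H[1]+r*np.sin(a),148]
    print(round(ph,3),delta(P,down(TH-np.pi+ph),s))
E
```

```text
[ 528.57339078 -123.15363944  149.91210332] [ 0.10696645 -0.42059044 -0.2792334 ] 26.353381329553137
0.175 [0.4, 13.4, 1.9, 0.001, -0.002, -0.179]
0.35 [4.4, 27.8, 1.9, 0.001, -0.002, -0.354]
0.525 [10.7, 41.2, 2.0, 0.001, -0.002, -0.529]
0.7 [19.3, 53.3, 2.0, 0.002, -0.002, -0.704]
0.875 [29.9, 63.8, 2.0, 0.002, -0.001, -0.879]
1.05 [42.1, 72.2, 2.1, 0.002, -0.001, -1.054]
1.225 [55.6, 78.4, 2.1, 0.002, -0.001, -1.229]
1.4 [70.0, 82.1, 2.1, 0.002, -0.001, -1.404]
1.575 [84.8, 83.3, 2.2, 0.002, -0.001, -1.579]
1.6 [86.9, 83.3, 2.2, 0.002, -0.001, -1.604]
1.62 [88.6, 83.2, 2.2, 0.002, -0.001, -1.624]
```

>>> arm_command(
  deltas=[
    [[0.4,13.4,1,0,0,-0.175,0.4],[4.4,27.8,1,0,0,-0.35,0.4],[10.7,41.2,1,0,0,-0.525,0.4],[19.3,53.3,1,0,0,-0.7,0.4],[29.9,63.8,1,0,0,-0.875,0.4],[42.1,72.2,1,0,0,-1.05,0.4],[55.6,78.4,1,0,0,-1.225,0.4],[70,82.1,1,0,0,-1.4,0.4],[82,83.3,1,0,0,-1.55,0.4],[86,83.3,1,0,0,-1.59,0.4]],
  ],
)

```text
time: 6.58
tool_pos: [624.9, -191.6, 148.0]
tool_rot: [[-0.182, 0.983, -0.003], [0.983, 0.182, 0.0], [0.001, -0.003, -1.0]]
force: [-7.2, -0.3, 4.1]
grip_width: 26.4
finger_force: 3.3
```

```bash
python3 - <<'E'
from h import *
import cv2
s=robot.read_state(); print(s["joint_positions"],s["force"])
d=robot.get_image("top")
c=cloud(d); cv2.imwrite("pics/t2.png",d["image"][130:330,250:500,::-1].repeat(2,0).repeat(2,1))
E
```

```text
[-3.15298394e-01  5.51338135e-01  1.61027015e+00 -9.72938072e-04
  9.83175903e-01 -4.97342126e-01] [-7.21556019 -0.26266118  4.13065356]
```

>>> arm_command(
  deltas=[
    [[0,1.5,0,0,0,0,0.4],[0,3,0,0,0,0,0.4],[0,4,0,0,0,0,0.4]],
  ],
)

```text
time: 7.0
tool_pos: [626.0, -191.4, 147.8]
tool_rot: [[-0.179, 0.984, -0.009], [0.984, 0.179, -0.0], [0.001, -0.008, -1.0]]
force: [-15.5, -4.7, 9.5]
grip_width: 26.3
finger_force: 8.5
```

>>> arm_command(
  deltas=[
    [[0,2,0,0,0,0,0.4],[0,4,0,0,0,0,0.4],[0,4,0,0,0,0,0.4]],
  ],
)

```text
time: 7.38
tool_pos: [626.2, -191.4, 147.5]
tool_rot: [[-0.179, 0.984, -0.016], [0.984, 0.179, -0.0], [0.003, -0.016, -1.0]]
force: [-27.6, -6.5, 15.8]
grip_width: 26.5
finger_force: 14.2
```

Firmly on the stop. Back off, open and rise.

>>> arm_command(
  deltas=[
    [[0,-8,0,0,0,0,0.4],[0,-9,0,0,0,0,0],[0,-9,0,0,0,0,0],[0,-9,-40,0,0,0,0],[0,-9,-100,0,0,0,0],[0,-9,-160,0,0,0,-1],[0,-9,-210,0,0,0,-1]],
  ],
)

```text
time: 8.25
tool_pos: [625.9, -191.5, 360.6]
tool_rot: [[-0.18, 0.984, 0.002], [0.984, 0.18, -0.001], [-0.001, 0.002, -1.0]]
force: [1.1, -0.4, -0.2]
grip_width: 60.2
finger_force: 0.0
```

```bash
python3 - <<'E'
from h import *
import cv2
s=robot.read_state(); print(s["tool_pos"],s["joint_positions"],s["force"])
P=np.eye(4);P[:3,:3]=s["tool_rot"];P[:3,3]=s["tool_pos"]
d=robot.get_image("wrist"); c=cloud(d,P@np.array(d["tool_from_camera"]))
r=robot.silhouettes("wrist","drain_lever")
for q in r[:1]:
    m=q["region"]; k=(d["image"].max(2)<60)&m;p=c[k];p=p[~np.isnan(p[:,0])];p=p[abs(p[:,2]-168)<10]
    v=np.linalg.svd(p-p.mean(0),full_matrices=False)[2][0]; print(q["score"],p.mean(0),v,"angle",np.arctan2(-v[0],v[1]),cv2.minAreaRect(p[:,:2].astype(np.float32)))
# grasp plan: main_grip, using rig
Rg=rig()
print("rig y dir",Rg[:,1])
E
```

```text
[ 625.92846528 -191.49096342  360.60084036] [-3.15131414e-01  3.50529050e-01  1.41749549e+00  1.31928388e-04
  1.37105801e+00 -4.95676614e-01] [ 1.06402484 -0.35557844 -0.20863908]
0.62 [ 622.02328791 -189.15976886  169.18251394] [ 1.52102598e-01 -9.88364653e-01 -3.35539353e-04] angle -2.9888973683546354 ((622.13916015625, -190.29701232910156), (19.87456512451172, 71.2979736328125), 9.393508911132812)
rig y dir [-0.16425233  0.98641836  0.        ]
```

```bash
sed -i 's/^TH=.*/TH=0.163/' h.py; python3 - <<'E'
from h import *
print(delta([522,88.6,370],down(TH-np.pi/2)))
E
```

```text
[295.4, -54.1, -7.1, 0.011, 0.006, 0.017]
```

>>> arm_command(
  deltas=[
    [[50,-10,-7,0,0,0,-1],[105,-20,-7,0,0,0,-1],[160,-30,-7,0,0,0.017,-1],[215,-40,-7,0,0,0.017,-1],[265,-50,-7,0,0,0.017,-1],[295,-54,-7,0,0,0.017,-1],[295,-54,-7,0,0,0.017,-1],[295,-54,-7,0,0,0.017,-1]],
  ],
)

```text
time: 9.35
tool_pos: [519.5, 88.5, 364.3]
tool_rot: [[-0.163, 0.987, -0.0], [0.987, 0.163, -0.0], [-0.0, -0.0, -1.0]]
force: [-1.0, 0.0, -0.6]
grip_width: 87.9
finger_force: 0.0
```

```bash
python3 - <<'E'
from h import *
import cv2
s=robot.read_state(); print(s["time"],s["tool_pos"],s["joint_positions"])
P=np.eye(4);P[:3,:3]=s["tool_rot"];P[:3,3]=s["tool_pos"]
def rep(n,d,c,cam):
    for l in("main_lever","main_trigger"):
        r=robot.silhouettes(cam,l)
        if not r: print(n,l,None); continue
        m=r[0]["region"]; p=c[m];p=p[~np.isnan(p[:,0])]; q=p@rig()
        for lo,hi in((225,275),(278,295)):
            k=q[(q[:,2]>lo)&(q[:,2]<hi)]
            if len(k)>5: print(n,l,lo,len(k),"rig-rotated med",np.round(np.median(k,0),1),"2-98",np.round(np.percentile(k,[3,97],axis=0),1).tolist())
d=robot.get_image("wrist"); c=cloud(d,P@np.array(d["tool_from_camera"])); cv2.imwrite("pics/w3.png",d["image"][:,:,::-1]); rep("wrist",d,c,"wrist")
d=robot.get_image("scene"); rep("scene",d,cloud(d),"scene")
print("est grip",np.array([520.4,88.6,255])@rig())
E
```

```text
9.35 [519.49904662  88.50733295 364.31237502] [ 1.46400767e-01  1.36848961e-01  1.68666109e+00 -4.10690005e-04
  1.31836410e+00 -1.69093547e-02]
wrist main_lever 225 489 rig-rotated med [555.8  18.9 253.3] 2-98 [[517.5, 2.8, 226.2], [561.9, 24.4, 273.8]]
wrist main_lever 278 1169 rig-rotated med [525.6  10.9 285.7] 2-98 [[517.0, -1.8, 279.7], [562.7, 23.4, 288.1]]
wrist main_trigger 225 287 rig-rotated med [556.   16.4 253.4] 2-98 [[555.7, 2.4, 226.7], [562.5, 19.1, 273.7]]
wrist main_trigger 278 336 rig-rotated med [559.4   9.7 281.1] 2-98 [[556.0, 0.3, 278.8], [563.3, 18.7, 282.5]]
scene main_lever 225 499 rig-rotated med [531.8   3.  251.2] 2-98 [[522.2, -6.8, 226.7], [566.4, 18.3, 273.9]]
scene main_lever 278 125 rig-rotated med [530.    5.8 282.8] 2-98 [[520.0, -6.1, 278.4], [566.0, 18.4, 287.7]]
scene main_trigger 225 206 rig-rotated med [564.9   3.5 250.5] 2-98 [[558.9, -2.4, 226.8], [566.8, 16.3, 273.6]]
scene main_trigger 278 25 rig-rotated med [563.6   6.5 280.4] 2-98 [[560.1, -1.5, 278.6], [566.5, 15.4, 281.5]]
est grip [527.87997337   2.97551843 255.        ]
```

View pics/w3.png

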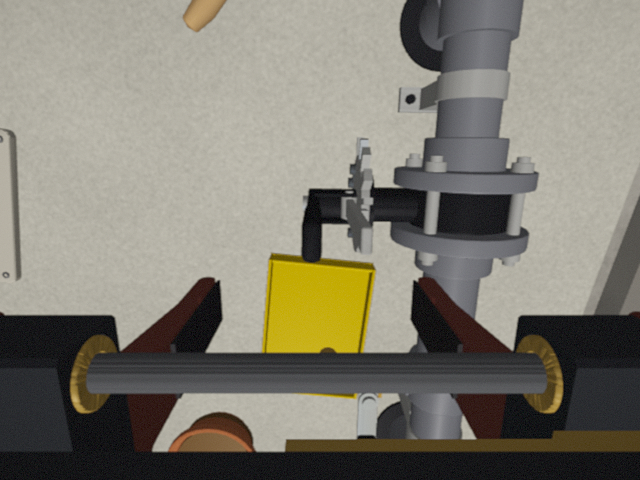

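```bash
python3 - <<'E'
from h import *
s=robot.read_state();print(s["tool_pos"])
print(delta(rig()@[530,7,237],down(TH-np.pi/2)))
E
```

```text
[519.4415409   88.10671215 364.54544921]
[4.4, 3.2, 127.5, -0.0, 0.0, -0.001]
```

>>> arm_command(
  deltas=[
    [[4.4,6,50,0,0,0,-1],[4.4,6,90,0,0,0,-1],[4.4,4,115,0,0,0,-1],[4.4,3,126,0,0,0,-1],[4.4,3,126,0,0,0,-1]],
  ],
)

```text
time: 10.28
tool_pos: [521.5, 93.5, 238.6]
tool_rot: [[-0.162, 0.987, -0.001], [0.987, 0.162, -0.0], [-0.0, -0.001, -1.0]]
force: [0.6, -0.6, -0.8]
grip_width: 87.6
finger_force: 0.0
```

>>> arm_command(
  deltas=[
    [[0,0,0,0,0,0,-0.3],[0,0,0,0,0,0,0],[0,0,0,0,0,0,0.1],[0,0,0,0,0,0,0.2],[0,0,0,0,0,0,0.2]],
  ],
)

```text
time: 10.9
tool_pos: [524.0, 94.2, 239.7]
tool_rot: [[-0.162, 0.987, 0.006], [0.987, 0.162, 0.001], [0.0, 0.006, -1.0]]
force: [9.2, 2.3, -5.6]
grip_width: 41.5
finger_force: 4.4
```

>>> arm_command(
  deltas=[
    [[0,0,0,0,0,0,0.4],[0,0,0,0,0,0,0.6],[0,0,0,0,0,0,1],[0,0,0,0,0,0,1]],
  ],
)

```text
time: 11.4
tool_pos: [523.5, 94.1, 239.6]
tool_rot: [[-0.162, 0.987, 0.005], [0.987, 0.162, 0.001], [0.0, 0.005, -1.0]]
force: [7.3, 1.0, -3.4]
grip_width: 30.4
finger_force: 29.0
```

>>> arm_command(
  deltas=[
    [[12.4,0,0.7,0,-0.1,0,1],[24.7,0,2.7,0,-0.2,0,1],[36.8,0,5.9,0,-0.3,0,1],[48.4,0,10.2,0,-0.4,0,1],[59.6,0,15.7,0,-0.5,0,1],[70.2,0,22.3,0,-0.6,0,1],[70.2,0,22.3,0,-0.6,0,1]],
  ],
)

```text
time: 12.28
tool_pos: [512.6, 165.7, 216.8]
tool_rot: [[-0.135, 0.986, 0.099], [0.814, 0.167, -0.556], [-0.565, 0.005, -0.825]]
force: [7.5, 4.5, -0.3]
grip_width: 30.1
finger_force: 29.7
```

```bash
python3 - <<'E'
from h import *
import cv2
s=robot.read_state(); print(s["time"],s["joint_positions"],s["force"])
R=np.array(s["tool_rot"]); print("tilt",np.arctan2(-(R[:,2]@rig()[:,1]),-R[2,2]))
g=rig().T@(np.array(s["tool_pos"])-18.7*R[:,2]); print("grip rig",g,"angle",np.arctan2(g[1]-7,g[2]-115))
d=robot.get_image("scene"); cv2.imwrite("pics/s4.png",d["image"][:,:,::-1])
E
```

```text
12.275 [ 0.59124452  0.4452322   1.7556285  -0.57303802  1.26426957  0.69285347] [ 7.49235273  4.508003   -0.30378526]
tilt 0.600446365748651
grip rig [532.60121836  90.89027164 232.23597996] angle 0.6210978036159733
```

View pics/s4.png

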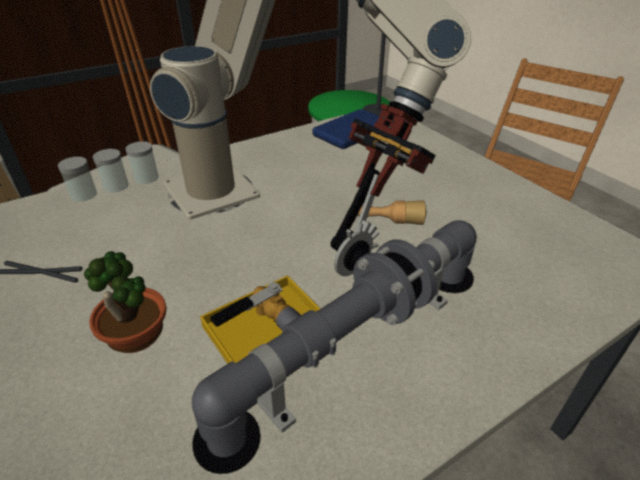

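>>> arm_command(
  deltas=[
    [[0,0,0,0,0,0,-0.2],[0,0,0,0,0,0,-1],[0,0,0,0,0,0,-1],[0,0,0,0,0,0,-1],[0,0,-25,0,0,0,-1],[0,0,-60,0,0,0,-1],[0,0,-80,0,0,0,-1],[0,-5,-80,0,0,-0.18,-1],[0,-9.5,-80,0,0,-0.36,-1]],
  ],
)

```text
time: 13.45
tool_pos: [492.9, 205.9, 282.5]
tool_rot: [[-0.478, 0.873, 0.091], [0.702, 0.443, -0.557], [-0.527, -0.202, -0.825]]
force: [-0.2, 0.2, -0.4]
grip_width: 87.7
finger_force: 0.0
```

>>> arm_command(
  deltas=[
    [[0,0,0,0,0,-0.18,-0.3],[0,0,0,0,0,-0.36,-0.3],[0,0,0,0,0,-0.54,-0.3],[0,0,0,0,0,-0.72,-0.3],[0,0,0,0,0,-0.9,-0.3],[0,0,0,0,0,-1.08,-0.3],[0,0,0,0,0,-1.21,-0.3],[0,0,0,0,0,-1.21,-0.3]],
  ],
)

```text
time: 14.45
tool_pos: [493.1, 205.7, 282.3]
tool_rot: [[-0.987, -0.132, 0.091], [-0.16, 0.814, -0.558], [-0.0, -0.565, -0.825]]
force: [0.1, -0.4, 0.3]
grip_width: 56.8
finger_force: 0.0
```

```bash
python3 - <<'E'
from h import *
import cv2
s=robot.read_state(); R=np.array(s["tool_rot"]); print(s["time"],s["joint_positions"],s["force"])
t=rig().T@np.array(s["tool_pos"]); print("tcp rig",t,"R in rig",np.round(rig().T@R,3).tolist(),"lever angle seen by tcp",np.arctan2(t[1]-7,t[2]-115))
d=robot.get_image("scene"); c=cloud(d)@rig()
for l in("main_lever","main_trigger"):
    r=robot.silhouettes("scene",l)
    if not r: print(l,None);continue
    p=c[r[0]["region"]]; p=p[~np.isnan(p[:,0])]; k=p[(p[:,2]>190)&(p[:,2]<262)]
    if "trig" not in l: k=k[k[:,0]<540]
    print(l,r[0]["score"],len(k),np.round(np.percentile(k,[3,50,97],axis=0),1).tolist(),"angs",np.round(np.percentile(np.arctan2(k[:,1]-7,k[:,2]-115),[5,50,95]),3))
    rr=np.hypot(k[:,1]-7,k[:,2]-115);print(" rmax",rr.max())
cv2.imwrite("pics/s5.png",cv2.resize(d["image"][110:290,270:470,::-1],None,fx=3,fy=3))
E
```

```text
14.45 [ 0.66323357  0.37971273  1.68378098 -0.52486518  1.41925607 -0.89627141] [ 0.09851089 -0.36936697  0.26315643]
tcp rig [519.90845581 122.94506032 282.25287012] R in rig [[-1.0, 0.002, -0.001], [0.002, 0.825, -0.565], [-0.0, -0.565, -0.825]] lever angle seen by tcp 0.6061693007312807
main_lever 0.91 451 [[521.5, 49.3, 191.9], [530.7, 78.9, 224.5], [533.3, 107.6, 258.1]] angs [0.487 0.553 0.694]
 rmax 172.90872572691708
main_trigger 0.97 253 [[548.0, 52.5, 191.9], [554.0, 78.3, 223.6], [558.5, 102.9, 251.0]] angs [0.522 0.574 0.667]
 rmax 166.00019299118037
```

View pics/s5.png

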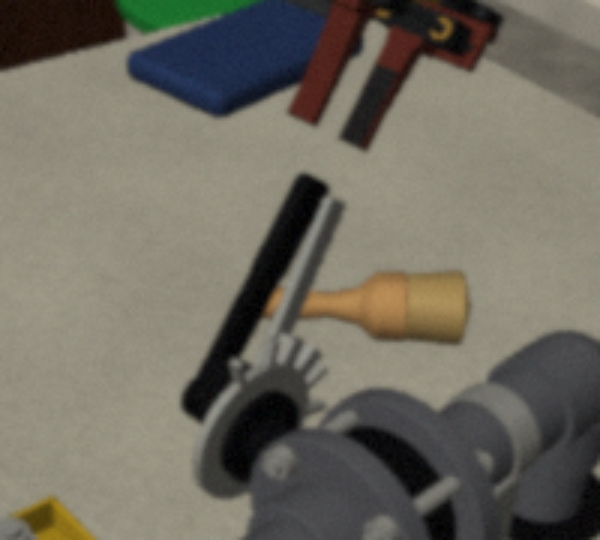

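>>> arm_command(
  deltas=[
    [[-3,0,25,0,0,0,-0.3],[-3,0,50,0,0,0,-0.3],[-3,0,70,0,0,0,-0.3],[-3,0,75,0,0,0,-0.3],[-3,0,75,0,0,0,0],[-3,0,75,0,0,0,0.2],[-3,0,75,0,0,0,0.2]],
  ],
)

```text
time: 15.48
tool_pos: [503.5, 166.0, 220.7]
tool_rot: [[-0.987, -0.133, 0.093], [-0.162, 0.816, -0.555], [-0.002, -0.563, -0.827]]
force: [0.3, 5.4, -2.2]
grip_width: 35.7
finger_force: 2.9
```

```bash
cat > q.py <<'E'
from h import *
s=robot.read_state(); R=rig().T@np.array(s["tool_rot"]); t=rig().T@np.array(s["tool_pos"]); g=t-18.7*R[:,2]
print(s["time"],"grip ang",np.arctan2(g[1]-7,g[2]-115),"r",np.hypot(g[1]-7,g[2]-115),"tilt",np.arctan2(-R[1,2],-R[2,2]),"F rig",np.round(rig().T@s["force"],1),"Ftool",np.round(np.array(s["tool_rot"]).T@s["force"],1),s["grip_width"],t)
E
python3 q.py
```

```text
15.475 grip ang 0.6153763591520762 r 148.36244151015646 tilt 0.5974855720239802 F rig [ 1.2  5.2 -2.2] Ftool [-1.2  5.6 -1.1] 35.7325970218895 [523.72112052  82.12461484 220.68602082]
```

>>> arm_command(
  deltas=[
    [[0,2.6,0,0.02,0,0,0.2],[0,5.2,0.1,0.04,0,0,0.2],[0,7.8,0.2,0.06,0,0,0.2],[0,10.4,0.4,0.08,0,0,0.2],[0,12.9,0.6,0.1,0,0,0.2],[0,15.5,0.9,0.12,0,0,0.2]],
  ],
)

```text
time: 16.23
tool_pos: [501.3, 177.0, 211.1]
tool_rot: [[-0.987, -0.121, 0.107], [-0.162, 0.741, -0.652], [-0.001, -0.661, -0.751]]
force: [1.1, -3.0, 4.6]
grip_width: 35.0
finger_force: 2.7
```

```bash
python3 q.py
```

```text
16.225 grip ang 0.7304749468705277 r 147.8583826322689 tilt 0.7215171531588533 F rig [ 0.6 -3.1  4.6] Ftool [-0.6 -5.4 -1.4] 34.99372530776591 [523.38541472  93.30277619 211.09339532]
```

>>> arm_command(
  deltas=[
    [[0,1.9,0,0.015,0,0,0.2],[0,3.9,0,0.03,0,0,0.2],[0,5.8,0.1,0.045,0,0,0.2],[0,7.8,0.2,0.06,0,0,0.2]],
  ],
)

```text
time: 16.73
tool_pos: [500.4, 181.9, 206.1]
tool_rot: [[-0.987, -0.114, 0.114], [-0.161, 0.7, -0.696], [-0.001, -0.705, -0.709]]
force: [1.5, -6.6, 6.1]
grip_width: 35.1
finger_force: 4.4
```

```bash
python3 q.py
```

```text
16.725 grip ang 0.7862310410232065 r 147.6422540638683 tilt 0.7826266671378395 F rig [ 0.4 -6.7  6.1] Ftool [-0.4 -9.1  0.4] 35.12467607004011 [523.32344395  98.29955578 206.05235857]
```

>>> arm_command(
  deltas=[
    [[0,2,0,0.015,0,0,0.2],[0,4,0,0.03,0,0,0.2],[0,4,0,0.03,0,0,0.2]],
  ],
)

```text
time: 17.1
tool_pos: [500.2, 183.1, 204.5]
tool_rot: [[-0.987, -0.11, 0.117], [-0.161, 0.676, -0.719], [-0.0, -0.729, -0.685]]
force: [3.8, -12.1, 9.5]
grip_width: 35.3
finger_force: 8.1
```

```bash
python3 q.py
```

```text
17.1 grip ang 0.8038073140583015 r 147.39887389707638 tilt 0.8165475087317976 F rig [  1.8 -12.6   9.5] Ftool [ -1.8 -15.6   2.6] 35.32056843583251 [523.28871341  99.49940653 204.48580718]
```

>>> arm_command(
  deltas=[
    [[0,-3,0,-0.02,0,0,0.2],[0,-6,0,-0.04,0,0,0.2],[0,-9,0,-0.06,0,0,0.2],[0,-11,0,-0.08,0,0,0.2]],
  ],
)

```text
time: 17.6
tool_pos: [500.8, 178.1, 210.4]
tool_rot: [[-0.987, -0.121, 0.108], [-0.162, 0.737, -0.656], [-0.0, -0.665, -0.747]]
force: [0.2, 1.2, -4.0]
grip_width: 35.4
finger_force: 1.8
```

```bash
python3 q.py
```

```text
17.6 grip ang 0.7402073466419572 r 148.14820049417628 tilt 0.7276401554071642 F rig [ 0.4  1.2 -4. ] Ftool [-0.4  3.5  2.2] 35.41544501404579 [523.07145131  94.47967966 210.41792254]
```

>>> arm_command(
  deltas=[
    [[0,-2,0,0,0,0,0.2],[0,-4,0,0,0,0,0.2],[0,-4,0,0,0,0,0.2]],
  ],
)

```text
time: 17.98
tool_pos: [501.2, 175.6, 213.1]
tool_rot: [[-0.987, -0.121, 0.108], [-0.162, 0.736, -0.657], [-0.0, -0.666, -0.746]]
force: [-2.2, 4.2, -2.3]
grip_width: 35.4
finger_force: 2.7
```

```bash
python3 q.py; python3 - <<'E'
from h import *
d=robot.get_image("scene"); c=cloud(d)@rig()
for l in("main_lever","main_trigger"):
    r=robot.silhouettes("scene",l)
    if not r: print(l,None);continue
    p=c[r[0]["region"]]; p=p[~np.isnan(p[:,0])]; rr=np.hypot(p[:,1]-7,p[:,2]-115); k=p[(rr>90)&(rr<170)]
    if "trig" not in l: k=k[k[:,0]<540]
    print(l,r[0]["score"],len(k),np.round(np.percentile(k,[3,50,97],axis=0),1).tolist(),"angs",np.round(np.percentile(np.arctan2(k[:,1]-7,k[:,2]-115),[5,50,95]),3))
E
```

```text
17.975 grip ang 0.7153852746042668 r 148.47842764640103 tilt 0.7283656584925056 F rig [-1.5  4.5 -2.3] Ftool [ 1.5  4.9 -1.3] 35.43708772154946 [523.07118216  91.94055982 213.12242078]
main_lever 0.96 373 [[521.4, 60.3, 184.3], [531.2, 84.5, 212.0], [533.6, 119.7, 243.7]] angs [0.589 0.67  0.803]
main_trigger 0.9 281 [[559.2, 62.9, 185.6], [565.3, 88.7, 213.1], [567.5, 114.2, 241.8]] angs [0.625 0.674 0.778]
```

>>> arm_command(
  deltas=[
    [[0,-2,0,0,0,0,0.2],[0,-4,0,0,0,0,0.2],[0,-4,0,0,0,0,0.2]],
  ],
)

```text
time: 18.5
tool_pos: [501.5, 174.2, 214.5]
tool_rot: [[-0.987, -0.122, 0.108], [-0.162, 0.739, -0.654], [-0.0, -0.663, -0.749]]
force: [-2.6, 11.9, -8.7]
grip_width: 35.4
finger_force: 7.0
```

```bash
python3 q.py
```

```text
18.5 grip ang 0.701691173667922 r 148.64748301219643 tilt 0.7244035237163284 F rig [-0.7 12.2 -8.7] Ftool [ 0.7 14.9 -1.6] 35.36584946502146 [523.09322665  90.56119222 214.52542174]
```

>>> arm_command(
  deltas=[
    [[0,4,0,0,0,0,0.2],[0,6,0,0,0,0,-0.1],[0,6,0,0,0,0,-0.4],[0,6,0,0,0,0,-0.4],[0,6,-35,0,0,0,-0.4],[0,6,-80,0,0,0,-0.4],[0,6,-130,0,0,0,-0.4],[0,6,-150,0,0,0,-0.4]],
  ],
)

```text
time: 19.5
tool_pos: [485.5, 276.6, 326.0]
tool_rot: [[-0.987, -0.119, 0.111], [-0.163, 0.737, -0.656], [-0.003, -0.666, -0.746]]
force: [-0.1, -0.8, -0.1]
grip_width: 61.3
finger_force: 0.0
```

```bash
python3 - <<'E'
from h import *
import cv2
print(robot.read_state()["time"],robot.read_state()["force"])
for cam in("scene","top"):
    d=robot.get_image(cam); c0=cloud(d); c=c0@rig()
    if cam=="scene": cv2.imwrite("pics/s6.png",d["image"][:,:,::-1])
    for l in("main_lever","main_trigger","drain_lever","tray","bonsai","brush"):
        r=robot.silhouettes(cam,l)
        if not r: print(cam,l,None);continue
        if l in("tray","bonsai","brush"):
            print(cam,l,round(r[0]["score"],2),np.round(r[0]["bbox"])); continue
        p=c[r[0]["region"]]; p=p[~np.isnan(p[:,0])]
        if l[0]=="d": 
            v=np.linalg.svd(p-p.mean(0),full_matrices=False)[2][0]; print(cam,l,"dir in rig",np.round(v,3)); continue
        rr=np.hypot(p[:,1]-7,p[:,2]-115); k=p[(rr>90)&(rr<170)]
        if "trig" not in l: k=k[k[:,0]<540]
        print(cam,l,len(k),np.round(np.percentile(k[:,0],[3,50,97]),1),np.round(np.percentile(np.arctan2(k[:,1]-7,k[:,2]-115),[5,50,95]),3))
E
```

```text
19.5 [-0.07497086 -0.80003428 -0.13992615]
scene main_lever 442 [520.2 530.7 533.3] [0.588 0.653 0.803]
scene main_trigger 241 [561.2 565.7 567.4] [0.626 0.681 0.766]
scene drain_lever dir in rig [ 0.382 -0.798  0.466]
scene tray 0.77 [198. 278. 120.  85.]
scene bonsai 0.97 [ 85. 250.  81. 105.]
scene brush 0.66 [360. 197.  66.  24.]
top main_lever 345 [517.9 521.5 530.3] [0.569 0.622 0.75 ]
top main_trigger 254 [557.7 559.6 565.4] [0.6   0.652 0.762]
top drain_lever dir in rig [ 0.211 -0.634 -0.744]
top tray 0.93 [330. 223.  95.  78.]
top bonsai 0.98 [449. 286.  77.  84.]
top brush 0.7 [116. 264.  76.  78.]
```

View pics/s6.png

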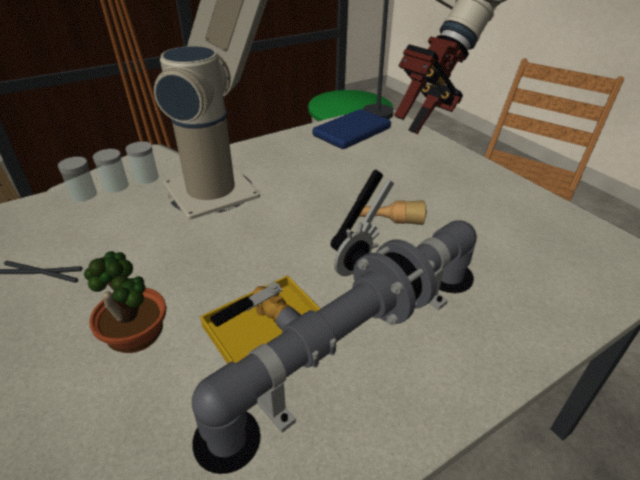

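The scene shows the drain lever lying along the pipe (about (245,305)) and the main lever latched at (358,210) with its trigger out. The gripper is clear, and the tray, tree and brush have not moved.

```bash
python3 -c "
from plant import robot
print(robot.hand_in())"
```

```text
the job is handed in; nothing more can be done
None
```

I handed the job in at about 19.6 s, with no verdict returned: the drain cock is shut hard against its stop, then the butterfly valve was latched in the halfway notch (about 0.72–0.76 rad, blocked both ways, trigger out), and the tray, tree and brush are unmoved.

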